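# Reset the stuck card tester through its guarded well

### The arm

A 7-joint arm with a two-finger parallel gripper is mounted at the origin on the work surface. World frame = base frame: x ahead of the robot, y to its left, z up, the work surface at z = 0. Lengths are in m, angles in rad, forces in N, time in s.
With the tool pointing down it reaches from about 0.4 to 0.85 m from the base axis. Payload 4.4 kg.
Tool frame: the origin (TCP) lies at the centre of the arm's flange, where the gripper is bolted on; the fingertips stand 199 mm ahead of it and the grasp point (between the pads) lies 180 mm ahead of it; z points along the fingers, y is the direction in which the jaws open and shut (so a half turn about z gives the same grasp; the last joint's range is limited). The gripper opens to 94 mm and grips with 3 to 60 N. Pads are 16 mm wide; open, the fingers measure 119 mm over their backs; the gripper's body (75 mm by 177 mm) begins 78 mm behind the grasp point.
Start: joints at [1.226, 0.628, 0.038, 1.517, -0.027, 0.996, -0.02], TCP at [0.179, -0.625, 0.405] pointing down, gripper open.
Joint ranges: [-3.06, 3.06], [-0.37, 2.12], [-1.25, 1.32], [0.18, 2.47], [-1.1, 4.24], [0.23, 1.98], [-2.94, 2.94]. Speed limits (rad/s): [2.57, 2.57, 3.14, 3.14, 3.14, 3.14, 3.14].

### API

Orientations are given as a 3x3 rotation matrix whose columns are the frame's x, y, z axes.
In Python, from bench import env gives the robot as it stands.
- The arm moves only by the tool apply_moves, never from a script. Its argument "commands" is a list that holds one entry, the list of rows, each a list of 6 numbers: the shift along the tool's x, y, z in m, then the turn, a rotation vector about the tool's x, y, z in degrees. A call has 1 to 12 rows; each row is the pose to reach, as a shift and turn from the pose commanded when the call began, along the tool's axes at that moment; what a row does not reach only later rows make up. A row lasts 1/10 s, in which the tool goes at most 50 mm and 8.59 degrees, less where a joint would pass 70% of its speed; a pose out of reach is approached as far as the arm can. A call with a gripper value outside its range is refused whole. "gripper" is the finger opening in m, from 0 to 0.094, set as the call begins (left out, the last holds). The fingers move at their own pace and stop on an object; the grip force is fixed at half the most. Time passes only in rows, so rows that repeat a pose let the fingers close. It gives the time, the measured TCP pose, the force and the opening at its end, in the units of the state.
- env.state(): the state, without advancing time (a new reading comes with each control period).
- env.camera(name): name is "scene" or "top" or "wrist"; returns (picture, depth): 420x560x3 uint8, red, green, blue; 420x560 float32, m along the optical axis (not along the pixel's ray), 0 where there is no reading.
- env.camera_info(name): a dict with "K" (3x3 intrinsics, pixels), "R" (3x3) and "t" (3): a world point X has camera coordinates R X + t. Camera axes: x right, y down, z forward; pixel columns grow to the right and rows downward; lengths in m; the calibration is good to about 2 mm. A picture is of the moment at which its call begins: read the wrist's pose just before it. camera_info takes no time and is no camera call; for the wrist camera it gives the pose at the moment of the call.
- env.close_job(): hands the job in, once; it reports no verdict.
The state is a dict: "clock": time; "q": joint angles; "qvel": joint speeds; "effort": joint torques, N m; "eef_pos": TCP position; "orientation": TCP orientation; "wrist_force": force on the tool from outside, world axes, zero at the start; "ft_torque": the same for the moment, N m; "opening": opening from 0.0 (shut) to 1.0 (fully open).
Only numpy, scipy, OpenCV 4.12 (cv2) and the standard library are available. Lean on these libraries where they do the work, as an engineer would, in place of code of your own. Each camera call takes 0.05 s, during which the arm holds its last target. There are 200 camera calls.

### The job

The tester with a card standing in its socket has locked up and must be reset. Push its sliding guard fully open by the tab, reach a fingertip into the well and press the sunken reset key fully down, holding it down for two seconds, then let it up and push the guard fully shut again. Only touch things: do not shove or lift the testers, leave the other tester's guard and key alone, and do not disturb the card stacks and the tape roll.

Things in the scene. Friction and masses are not known exactly. Their poses are not given: they have to be found in the camera images.
- tester: The tester with a card standing upright in its socket. Grey steel case, 130 (own x) by 160 (own y) by 60 mm high, 2.2 kg, loose on the bench. Origin: centre of its underside; x points from its front (dark display) to its back, y left, z up. On top near the front a black card socket, 62 mm long along y, at x -45, 8 mm high; a card in it reaches 94 mm above the bench.
- tester_well (a point): centre of the mouth of the round well in that case's flat top (60 mm above the bench), at its own x +20, y -35 mm. The well is 44 mm across and 30 mm deep, with the reset key at its bottom, and is covered by the sliding guard.
- tester_key_top (a point): centre of the top face of that case's reset key, a round white key 24 mm across, on the well's axis; at rest its top lies 18 mm below the mouth. It springs back up when released.
- tester_key (a joint): travel of that key in m: 0 up, 0.006 fully down; needs 1.5 N to start and 4.5 N to be fully down.
- tester_tab (a point): centre of the top edge of the upright tab on that case's guard, 88.5 mm above the bench. Tab: 34 mm along the case's x, 6 mm thick along y, 24 mm high, across the middle of the guard plate (black, 58 by 58 by 4 mm, upper face 64.5 mm above the bench, between two 7 mm high rails along y). Guard shut: the tab is right above the well.
- tester_guard (a joint): position of that guard in m: 0 shut (over the well), 0.062 fully open, moving towards the case's own +y, with a stop at either end. It stays where it is left and needs about 1.2 N to slide.
- spare: The other tester, the same in every way but with an empty socket. Grey steel case, 130 (own x) by 160 (own y) by 60 mm high, 2.2 kg, loose on the bench. Origin: centre of its underside; x points from its front (dark display) to its back, y left, z up. On top near the front a black card socket, 62 mm long along y, at x -45, 8 mm high; a card in it reaches 94 mm above the bench.
- spare_well (a point): centre of the mouth of the round well in that case's flat top (60 mm above the bench), at its own x +20, y -35 mm. The well is 44 mm across and 30 mm deep, with the reset key at its bottom, and is covered by the sliding guard.
- spare_key_top (a point): centre of the top face of that case's reset key, a round white key 24 mm across, on the well's axis; at rest its top lies 18 mm below the mouth. It springs back up when released.
- spare_key (a joint): travel of that key in m: 0 up, 0.006 fully down; needs 1.5 N to start and 4.5 N to be fully down.
- spare_tab (a point): centre of the top edge of the upright tab on that case's guard, 88.5 mm above the bench. Tab: 34 mm along the case's x, 6 mm thick along y, 24 mm high, across the middle of the guard plate (black, 58 by 58 by 4 mm, upper face 64.5 mm above the bench, between two 7 mm high rails along y). Guard shut: the tab is right above the well.
- spare_guard (a joint): position of that guard in m: 0 shut (over the well), 0.062 fully open, moving towards the case's own +y, with a stop at either end. It stays where it is left and needs about 1.2 N to slide.
- stack_a: bystander: a loose banded stack of 9 dark circuit cards with a paper label on top, 30 by 51 mm and 36 mm high; origin at the centre of its underside.
- stack_b: bystander: a loose banded stack of 11 dark circuit cards with a paper label on top, 30 by 51 mm and 44 mm high; origin at the centre of its underside.
- stack_c: bystander: a loose banded stack of 7 dark circuit cards with a paper label on top, 30 by 51 mm and 28 mm high; origin at the centre of its underside.
- tape: bystander: a loose roll of clear packing tape lying flat, 100 mm across, 48 mm high, open in the middle; origin at the centre of its underside.
Things that resemble listed ones, but are neither listed nor needed, are in the scene too. Leave any blue look-alike of the tester alone.

How it is judged:
By the outcome, as a careful person would: the job done as asked, in the order asked, and still so for the second after the job is handed in, with the robot touching nothing.
It also fails if it takes over 54 s, if anything falls off the work surface, if the arm or the gripper's body presses on something with over 40 N, if the wrist force passes 120 N, or if a joint passes its speed limit or range.

## Working session

There is one attempt and no reset: what is moved stays moved. The work goes in short steps, Python scripts to look and compute and a tool call to move; the robot and the scene stay as the last step left them, time stands still between calls to the robot, and variables do not carry over. Pictures are saved under pics/ and viewed, about 8 in all and at most 12, crops included, and the job is handed in when it is done.

Besides the shell and the picture viewer there is one more tool, called after "Request:" as a command line: name --argument value ..., lists and objects as JSON in quotes. apply_moves: Moves the arm, as the interface text tells. Its arguments: {"type":"object","properties":{"commands":{"type":"array"},"gripper":{"type":"number"}},"required":["commands"]}

```bash
mkdir -p pics; ls
python3 - <<'E'
from bench import env
import cv2,numpy as np
s=env.state();print(s)
for n in("scene","top"):
    p,d=env.camera(n);cv2.imwrite(f"pics/{n}0.png",p[:,:,::-1]);np.save(f"pics/{n}0.npy",d)
    i=env.camera_info(n);print(n,i["K"],i["R"],i["t"])
E
```

```text
pics
{'clock': 0.0, 'q': array([ 1.22618588,  0.62932016,  0.03840703,  1.51839957, -0.02700677,
        0.9962857 , -0.02000147]), 'qvel': array([ 3.55931831e-05, -1.47863062e-03,  8.46486653e-04, -7.10355311e-04,
        4.15338003e-05,  1.45776233e-03, -5.40583188e-05]), 'effort': array([-7.88805301e-04, -5.49722278e+01,  1.14347231e+00, -1.86634040e+01,
       -5.22283930e-02,  2.34835537e-02,  1.38338523e-04]), 'eef_pos': array([ 0.17885183, -0.62458965,  0.40375986]), 'orientation': array([[ 9.61377337e-01,  2.75233257e-01, -5.20048350e-04],
       [ 2.75233748e-01, -9.61375608e-01,  1.82339681e-03],
       [ 1.89764294e-06, -1.89610722e-03, -9.99998202e-01]]), 'wrist_force': array([ 0.68880655,  0.23998267, -0.21401333]), 'ft_torque': array([-0.04070781, -0.00697454, -0.02092337]), 'opening': 0.9972670224047852}
scene [[515.63315401   0.         280.41494865]
 [  0.         515.63315401 203.17721554]
 [  0.           0.           1.        ]] [[-0.64618009  0.76293674  0.01946352]
 [ 0.52076589  0.45942633 -0.7195348 ]
 [-0.55790159 -0.45481312 -0.69418358]] [ 0.37157773 -0.22632859  1.8839926 ]
top [[419.97067787   0.         279.77186494]
 [  0.         419.97067787 203.76734253]
 [  0.           0.           1.        ]] [[-0.01586094 -0.99983454 -0.00890689]
 [-0.99056905  0.01692519 -0.13596502]
 [ 0.13609327  0.00666635 -0.9906736 ]] [0.01625835 0.55164216 0.98035233]
```

View pics/top0.png

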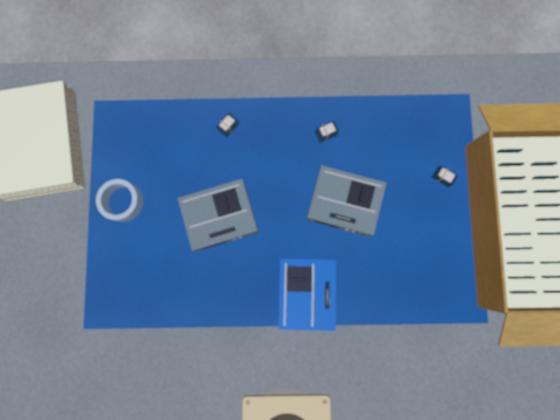

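View pics/scene0.png

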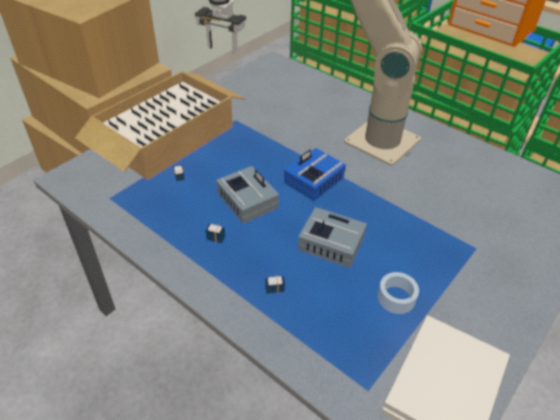

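Candidates in the top picture: the grey tester at (347,200), the grey tester at (217,215), and a blue look-alike at (308,295). In the scene view, the grey one at (248,192) has a card at (258,178), which corresponds to top (347,200). I'll measure both and confirm with a crop.

```bash
cat > h.py <<'E'
import numpy as np,cv2
def world(d,i):
    v,u=np.indices(d.shape);K=i["K"]
    c=np.stack([(u-K[0,2])/K[0,0]*d,(v-K[1,2])/K[1,1]*d,d],-1)
    return (c-i["t"])@i["R"]
def proj(X,i):
    c=i["R"]@X+i["t"];p=i["K"]@c;return p[:2]/p[2]
E
python3 - <<'E'
from bench import env
from h import *
i=env.camera_info("top");d=np.load("pics/top0.npy");W=world(d,i);z=W[...,2]
m=((z>.045)&(z<.075)&(d>0)).astype(np.uint8)
n,l,st,c=cv2.connectedComponentsWithStats(m)
for k in range(1,n):
    if st[k,4]>1000 and st[k,4]<6000:
        P=W[l==k];r=cv2.minAreaRect(P[:,:2].astype(np.float32)*1000);print(c[k],st[k,4],r,np.median(P[:,2]))
        box=cv2.boxPoints(r);print(box)
        H=W[l==k]; 
        x,y,w,h=st[k,:4];Q=W[y:y+h,x:x+w].reshape(-1,3);t=Q[(Q[:,2]>.08)];print("tall",len(t),t.mean(0) if len(t) else 0,t[:,2].max() if len(t) else 0)
a=cv2.imread("pics/top0.png")[150:260,160:400];b=cv2.imread("pics/scene0.png")[150:270,200:380]
a=cv2.resize(a,None,fx=3,fy=3,interpolation=2);b=cv2.resize(b,None,fx=2.2,fy=2.2,interpolation=2)
o=np.zeros((600,720,3),np.uint8);o[:330]=a;o[332:332+b.shape[0],:b.shape[1]]=b[:268];cv2.imwrite("pics/crop1.png",o)
E
```

```text
[482.06161137 225.0464455 ] 1055 ((499.41265869140625, -466.6783447265625), (405.5495300292969, 6.298273086547852), 0.030999086797237396) 0.06061016843180878
[[ 296.63623 -463.63892]
 [ 296.63965 -469.9372 ]
 [ 702.1891  -469.71777]
 [ 702.18567 -463.4195 ]]
tall 1330 [ 0.55019328 -0.45702103  0.12114166] 1.046358022176857
[346.06234345 199.7664904 ] 3593 ((556.216064453125, -151.08290100097656), (160.44430541992188, 132.27064514160156), 73.83975219726562) 0.059902282859958356
[[ 470.36612 -209.72813]
 [ 597.41034 -246.54234]
 [ 642.06604  -92.43767]
 [ 515.0218   -55.62346]]
tall 129 [ 0.51371005 -0.12779892  0.26739735] 1.046358022176857
[216.64429348 214.50244565] 3680 ((527.106201171875, 156.9185791015625), (132.146728515625, 160.5902557373047), 16.133024215698242) 0.05999534374621221
[[441.3234  215.69193]
 [485.94632  61.42584]
 [612.88904  98.14523]
 [568.2661  252.41132]]
tall 66 [0.50362692 0.08533963 0.43589067] 1.046358022176857
[306.74505269 294.47905423] 3891 ((338.5751953125, -51.869300842285156), (130.8376922607422, 159.9936981201172), 87.79789733886719) 0.06012461607787529
[[ 256.12375  -114.166   ]
 [ 415.9993   -120.313675]
 [ 421.02664    10.427399]
 [ 261.1511     16.575073]]
tall 109 [ 0.35960286 -0.06302367  0.21312026] 1.046358022176857
```

View pics/crop1.png

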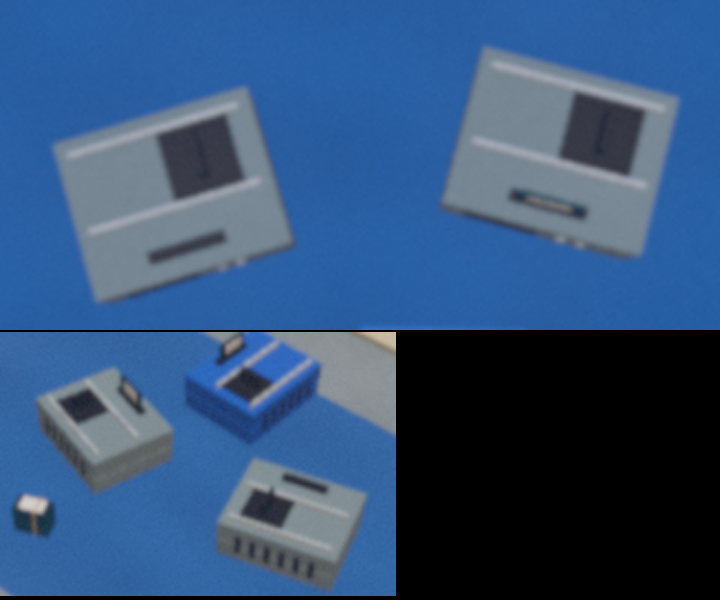

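The crop shows the right-hand grey tester (crop 548,203) with a light card edge in its socket. The left one's socket (crop 187,247) is empty. The target is therefore top (347,200), at about (0.556, -0.151) m with its x axis at -16.2°. Its rectangle of 132 x 160 mm and height of 60 mm match the description. Next I move above its well.

Request:
apply_moves --commands '[[[0.04,-0.026,0,0,0,2.7],[0.082,-0.052,0,0,0,5.4],[0.123,-0.078,0,0,0,8],[0.164,-0.104,0,0,0,10.7],[0.205,-0.13,0,0,0,13.4],[0.246,-0.156,0,0,0,16],[0.287,-0.182,0,0,0,18.8],[0.328,-0.208,0,0,0,21.5],[0.369,-0.234,0,0,0,24],[0.41,-0.26,0,0,0,27],[0.451,-0.286,0,0,0,30],[0.4915,-0.3116,0,0,0,32.3]]]' --gripper 0.0

```text
clock: 1.3
eef_pos: [0.5667, -0.1882, 0.4044]
orientation: [[0.959, -0.283, -0.001], [-0.283, -0.959, 0.0], [-0.001, 0.0, -1.0]]
wrist_force: [0.6, -0.7, 1.1]
opening: 0.019
```

Request:
apply_moves --commands '[[[0,0,0,0,0,0],[0,0,0,0,0,0],[0,0,0,0,0,0]]]'

```text
clock: 1.6
eef_pos: [0.5648, -0.1913, 0.4044]
orientation: [[0.959, -0.283, -0.001], [-0.283, -0.959, -0.001], [-0.001, 0.001, -1.0]]
wrist_force: [-0.4, -0.4, 0.2]
opening: 0.005
```

Run:
```python
from bench import env
from h import *
s=env.state();i=env.camera_info("wrist");p,d=env.camera("wrist");print(s["eef_pos"],-i["R"].T@i["t"],i["R"])
cv2.imwrite("pics/w0.png",p[:,:,::-1])
W=world(d,i);z=W[...,2]
def fit(m,nm):
    n,l,st,c=cv2.connectedComponentsWithStats(m.astype(np.uint8));
    for k in np.argsort(-st[1:,4])[:2]+1:
        P=W[l==k];print(nm,c[k],st[k,4],cv2.minAreaRect(P[:,:2].astype(np.float32)*1000),np.median(P[:,2]))
v=d>0.05
fit(v&(z>.052)&(z<.076),"case");fit(v&(z>.08)&(z<.1),"tall")
```

```text
[ 0.56477159 -0.19130576  0.40441039] [ 0.64005444 -0.21368843  0.38489606] [[-0.28273242 -0.95919664  0.00204409]
 [-0.92327346  0.27272024  0.27053611]
 [-0.26005479  0.07460207 -0.96270766]]
case [239.90920685 208.78100328] 16466 ((556.8831176757812, -152.53594970703125), (160.66519165039062, 130.64862060546875), 73.79843139648438) 0.06095450506983785
case [ 36.40953874 291.91110614] 4466 ((541.34765625, 108.33379364013672), (130.12515258789062, 66.06774139404297), 15.7942476272583) 0.06051367011033587
tall [234.32225064 269.16368286] 391 ((516.4520263671875, -133.2903289794922), (36.787139892578125, 5.705626964569092), 73.86724090576172) 0.09118879343250426
tall [268.53211009 205.62844037] 218 ((568.827392578125, -185.25355529785156), (5.642101287841797, 33.319156646728516), 73.28449249267578) 0.08907556310698049
```

View pics/w0.png

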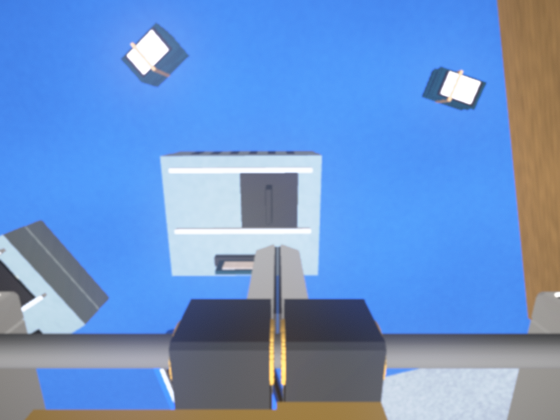

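The wrist view shows the target case at (240,209), its tab at (268,206) and the card at (237,266). The measured tab sits about 7 mm towards +y from the shut position, so the guard may be slightly ajar. I'll come down on its -y side with shut fingers.

Request:
apply_moves --commands '[[[0.001,0.025,0.025,0,0,0],[0.001,0.027,0.06,0,0,0],[0.001,0.027,0.095,0,0,0],[0.001,0.027,0.12,0,0,0],[0.001,0.027,0.132,0,0,0],[0.001,0.027,0.132,0,0,0],[0.001,0.027,0.132,0,0,0]]]'

```text
clock: 2.35
eef_pos: [0.5591, -0.2172, 0.2737]
orientation: [[0.959, -0.282, 0.001], [-0.282, -0.959, -0.001], [0.001, 0.0, -1.0]]
wrist_force: [0.5, -0.1, 1.1]
opening: 0.006
```

Run:
```python
from bench import env
from h import *
p,d=env.camera("wrist");cv2.imwrite("pics/w1.png",p[:,:,::-1])
s=env.state();print(s["eef_pos"],s["wrist_force"])
```

```text
[ 0.55946718 -0.21698769  0.27414843] [-0.21362856  0.0756443  -0.32941812]
```

View pics/w1.png

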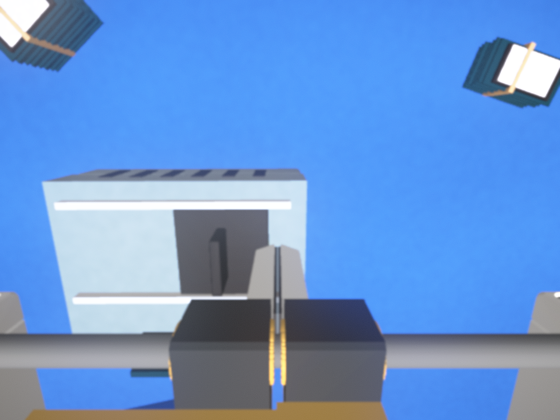

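The shut fingers (277,265) stand on the -y side of the tab (216,268), with clear space between them and at the right height. I push now.

Request:
apply_moves --commands '[[[0,-0.006,0,0,0,0],[0,-0.012,0,0,0,0],[0,-0.018,0,0,0,0],[0,-0.023,0,0,0,0],[0,-0.028,0,0,0,0],[0,-0.033,0,0,0,0],[0,-0.038,0,0,0,0],[0,-0.043,0,0,0,0],[0,-0.048,0,0,0,0],[0,-0.053,0,0,0,0],[0,-0.058,0,0,0,0],[0,-0.062,0,0,0,0]]]'

```text
clock: 3.6
eef_pos: [0.5767, -0.1563, 0.2727]
orientation: [[0.96, -0.281, 0.0], [-0.281, -0.96, 0.0], [0.0, -0.0, -1.0]]
wrist_force: [-0.0, -1.7, 1.3]
opening: 0.005
```

Request:
apply_moves --commands '[[[0,-0.002,0,0,0,0],[0,-0.004,0,0,0,0],[0,-0.004,0,0,0,0],[0,-0.004,0,0,0,0]]]'

```text
clock: 4.0
eef_pos: [0.5774, -0.1526, 0.2725]
orientation: [[0.96, -0.281, -0.001], [-0.281, -0.96, 0.001], [-0.001, -0.001, -1.0]]
wrist_force: [0.1, 1.0, -0.2]
opening: 0.002
```

Run:
```python
from bench import env
from h import *
i=env.camera_info("wrist");p,d=env.camera("wrist");cv2.imwrite("pics/w2.png",p[:,:,::-1])
s=env.state();print(s["eef_pos"],s["wrist_force"])
W=world(d,i);z=W[...,2]
i=env.camera_info("top");p,d=env.camera("top");cv2.imwrite("pics/t2.png",cv2.resize(p[150:250,280:420,::-1],None,fx=5,fy=5))
```

```text
[ 0.57736995 -0.15262548  0.27246733] [-0.36283435 -0.53664522  0.15798704]
```

View pics/w2.png

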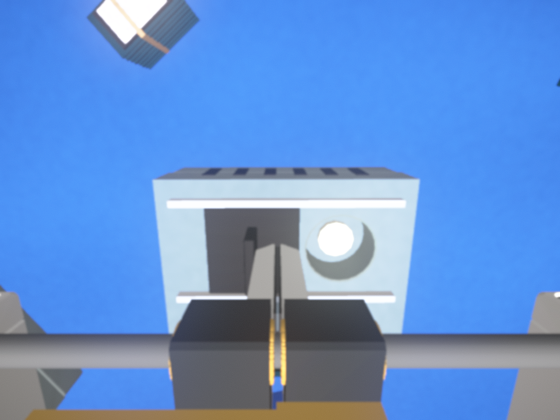

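The guard is sliding: the well and white key are exposed at (336,240). I creep to the stop while watching the force.

Request:
apply_moves --commands '[[[0,-0.001,0,0,0,0],[0,-0.002,0,0,0,0],[0,-0.003,0,0,0,0],[0,-0.0035,0,0,0,0],[0,-0.0035,0,0,0,0]]]'

```text
clock: 4.6
eef_pos: [0.5784, -0.1495, 0.2726]
orientation: [[0.96, -0.281, -0.001], [-0.281, -0.96, 0.0], [-0.001, 0.0, -1.0]]
wrist_force: [-1.9, -0.7, -0.0]
opening: 0.007
```

Request:
apply_moves --commands '[[[0,-0.0005,0,0,0,0],[0,-0.001,0,0,0,0],[0,-0.001,0,0,0,0]]]'

```text
clock: 4.9
eef_pos: [0.5788, -0.1485, 0.2727]
orientation: [[0.96, -0.281, -0.0], [-0.281, -0.96, 0.0], [-0.0, -0.0, -1.0]]
wrist_force: [-1.0, -0.6, 0.6]
opening: 0.006
```

Request:
apply_moves --commands '[[[0,-0.0005,0,0,0,0],[0,-0.001,0,0,0,0],[0,-0.001,0,0,0,0]]]'

```text
clock: 5.2
eef_pos: [0.5792, -0.1475, 0.2727]
orientation: [[0.96, -0.281, -0.0], [-0.281, -0.96, 0.0], [-0.0, -0.0, -1.0]]
wrist_force: [-1.1, -1.7, -0.9]
opening: 0.003
```

Request:
apply_moves --commands '[[[0,-0.0005,0,0,0,0],[0,-0.001,0,0,0,0],[0,-0.001,0,0,0,0]]]'

```text
clock: 5.5
eef_pos: [0.5795, -0.1466, 0.2727]
orientation: [[0.96, -0.281, 0.0], [-0.281, -0.96, 0.0], [0.0, -0.0, -1.0]]
wrist_force: [-0.7, -0.3, -0.6]
opening: 0.003
```

Request:
apply_moves --commands '[[[0,-0.0005,0,0,0,0],[0,-0.001,0,0,0,0],[0,-0.001,0,0,0,0]]]'

```text
clock: 5.8
eef_pos: [0.5796, -0.1461, 0.2727]
orientation: [[0.96, -0.281, -0.0], [-0.281, -0.96, -0.001], [0.0, 0.001, -1.0]]
wrist_force: [-1.2, -2.2, 0.2]
opening: 0.006
```

```bash
cat > meas.py <<'E'
from bench import env
from h import *
import sys
# wrist: case rectangle edges + tab + plate along case axes
i=env.camera_info("wrist");p,d=env.camera("wrist");cv2.imwrite(sys.argv[1],p[:,:,::-1])
s=env.state();F=s["wrist_force"];print(s["clock"],s["eef_pos"],F,"Fy",F[:2]@[.281,.96])
W=world(d,i);z=W[...,2];a=np.radians(-16.2);X=np.array([np.cos(a),np.sin(a)]);Y=np.array([-X[1],X[0]])
q=(W[...,:2]-[.5565,-.152]);x=q@X*1e3;y=q@Y*1e3;g=p.mean(-1)
c=(d>.05)&(z>.055)&(z<.063)&(abs(x)<75)&(abs(y)<90)
b=c&(abs(x-20)<20)
print("case y pct",np.percentile(y[c],[.3,99.7]),"x max",np.percentile(x[c],99.7))
k=(d>.05)&(z>.058)&(z<.070)&(g<75)&(x>12)&(x<45)&(abs(y)<82)
print("plate y",np.percentile(y[k],[2,98]),k.sum())
t=(d>.05)&(z>.08)&(z<.092)&(x>22)&(x<45)&(abs(y)<82)&(g<90)
print("tab y",np.percentile(y[t],[2,50,98]) if t.any() else None,t.sum())
w=(g>225)&(z<.05)&(z>.03)&(abs(x-20)<25)&(abs(y+35)<25)&(d>.05)
print("key x,y,z",[np.percentile(v[w],[2,98]) for v in(x,y)] if w.any() else None,np.median(z[w]) if w.any() else 0)
E
python3 meas.py pics/w3.png
```

```text
5.85 [ 0.57962317 -0.1461255   0.27272291] [-2.06167656 -2.51971092 -0.92339574] Fy -2.99825359486585
case y pct [-80.17840884  79.53280804] x max 65.94494147562874
plate y [24.44572837 30.67130543] 17
tab y [11.18016148 27.09623918 29.63282005] 246
key x,y,z [array([ 2.57424977, 32.31052946]), array([-52.88251625, -20.53928131])] 0.042178520986575006
```

Request:
apply_moves --commands '[[[0,-0.0005,0,0,0,0],[0,-0.0005,0,0,0,0],[0,-0.0005,0,0,0,0]]]'

```text
clock: 6.15
eef_pos: [0.5796, -0.146, 0.2727]
orientation: [[0.959, -0.282, -0.0], [-0.282, -0.959, -0.001], [0.0, 0.001, -1.0]]
wrist_force: [-2.9, -4.9, 0.0]
opening: 0.008
```

```bash
python3 meas.py pics/w4.png
```

```text
6.2 [ 0.57963574 -0.14601139  0.27273175] [-2.44151699 -4.48034391  0.20040265] Fy -4.9871964291644115
case y pct [-80.13978196  79.48355134] x max 65.95831737685872
plate y [24.30524178 28.98163207] 17
tab y [11.12167056 26.90526666 29.66140036] 239
key x,y,z [array([ 2.60026431, 32.31875543]), array([-52.82072404, -20.3773616 ])] 0.04210858824495782
```

The guard is at its stop: 5 N, no further motion, tab at y≈27 mm and the case unmoved. Next I go over the well and down to just above the key.

Request:
apply_moves --commands '[[[0,0.006,0,0,0,0],[0,0.02,0,0,0,0],[0,0.036,0,0,0,0],[0,0.048,0,0,0,0],[0,0.048,0,0,0,0],[0,0.048,0,0,0,0]]]'

```text
clock: 6.8
eef_pos: [0.5663, -0.1918, 0.2727]
orientation: [[0.959, -0.282, 0.0], [-0.282, -0.959, 0.001], [0.0, -0.001, -1.0]]
wrist_force: [0.0, 1.4, 0.0]
opening: 0.002
```

```bash
python3 meas.py pics/w5.png
```

```text
6.85 [ 0.56645156 -0.1910549   0.2726526 ] [ 0.26810223 -0.61028588  0.30416331] Fy -0.5105377183384603
case y pct [-80.01532449  79.59881174] x max 65.92766757203964
plate y [23.42085982 28.46129832] 87
tab y [23.46628592 25.11007645 29.32681833] 469
key x,y,z [array([11.74981765, 33.04791205]), array([-54.36442359, -16.03516266])] 0.04134093262936563
```

View pics/w5.png

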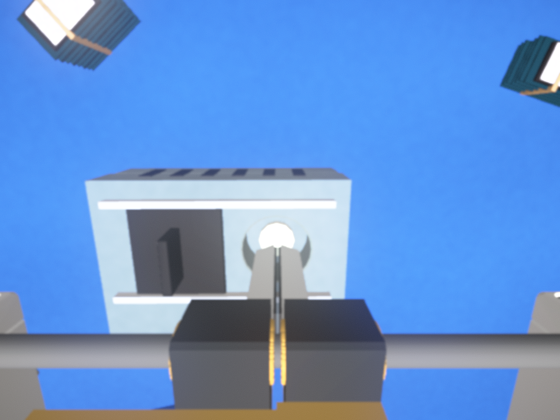

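The fingers (277,270) line up with the key (277,238) sideways, and the guard plate (180,250) is clear. I descend.

Request:
apply_moves --commands '[[[0,0,0.008,0,0,0],[0,0,0.016,0,0,0],[0,0,0.024,0,0,0],[0,0,0.028,0,0,0],[0,0,0.028,0,0,0]]]'

```text
clock: 7.35
eef_pos: [0.5661, -0.1911, 0.2436]
orientation: [[0.96, -0.281, -0.002], [-0.281, -0.96, 0.001], [-0.002, -0.0, -1.0]]
wrist_force: [-0.0, -0.3, 0.5]
opening: 0.005
```

Request:
apply_moves --commands '[[[0,0,0.002,0,0,0],[0,0,0.004,0,0,0],[0,0,0.005,0,0,0],[0,0,0.005,0,0,0]]]'

```text
clock: 7.75
eef_pos: [0.5665, -0.1914, 0.24]
orientation: [[0.96, -0.281, 0.001], [-0.281, -0.96, -0.0], [0.001, 0.0, -1.0]]
wrist_force: [-0.2, 0.6, 1.6]
opening: 0.007
```

Request:
apply_moves --commands '[[[0,0,0.001,0,0,0],[0,0,0.002,0,0,0],[0,0,0.003,0,0,0],[0,0,0.003,0,0,0]]]'

```text
clock: 8.15
eef_pos: [0.5665, -0.1914, 0.2368]
orientation: [[0.96, -0.281, 0.001], [-0.281, -0.96, -0.0], [0.001, 0.0, -1.0]]
wrist_force: [0.5, 0.6, 4.2]
opening: 0.011
```

Request:
apply_moves --commands '[[[0,0,0.001,0,0,0],[0,0,0.0015,0,0,0],[0,0,0.0015,0,0,0]]]'

```text
clock: 8.45
eef_pos: [0.5665, -0.1914, 0.2355]
orientation: [[0.96, -0.281, 0.001], [-0.281, -0.96, -0.0], [0.001, -0.0, -1.0]]
wrist_force: [-0.4, -0.1, 5.3]
opening: 0.005
```

Request:
apply_moves --commands '[[[0,0,0.001,0,0,0],[0,0,0.0015,0,0,0],[0,0,0.0015,0,0,0]]]'

```text
clock: 8.75
eef_pos: [0.5665, -0.1915, 0.2353]
orientation: [[0.96, -0.281, 0.001], [-0.281, -0.96, -0.0], [0.001, -0.0, -1.0]]
wrist_force: [-2.3, 1.6, 16.1]
opening: 0.008
```

```bash
python3 -c "
from bench import env
s=env.state();print(s['clock'],s['eef_pos'],s['wrist_force'])"
```

```text
8.75 [ 0.5665     -0.1914666   0.23528976] [-2.33505188  1.55937766 16.07285075]
```

The key has bottomed: 16 N and no more travel. I hold for about 2.8 s.

Request:
apply_moves --commands '[[[0,0,0,0,0,0],[0,0,0,0,0,0],[0,0,0,0,0,0],[0,0,0,0,0,0],[0,0,0,0,0,0],[0,0,0,0,0,0],[0,0,0,0,0,0],[0,0,0,0,0,0],[0,0,0,0,0,0],[0,0,0,0,0,0],[0,0,0,0,0,0],[0,0,0,0,0,0]]]'

```text
clock: 9.95
eef_pos: [0.5665, -0.1915, 0.2353]
orientation: [[0.96, -0.281, 0.001], [-0.281, -0.96, -0.0], [0.001, -0.0, -1.0]]
wrist_force: [-2.8, 0.9, 15.2]
opening: 0.008
```

Request:
apply_moves --commands '[[[0,0,0,0,0,0],[0,0,0,0,0,0],[0,0,0,0,0,0],[0,0,0,0,0,0],[0,0,0,0,0,0],[0,0,0,0,0,0],[0,0,0,0,0,0],[0,0,0,0,0,0],[0,0,0,0,0,0],[0,0,0,0,0,0],[0,0,0,0,0,0],[0,0,0,0,0,0]]]'

```text
clock: 11.15
eef_pos: [0.5665, -0.1915, 0.2353]
orientation: [[0.96, -0.281, 0.001], [-0.281, -0.96, -0.0], [0.001, -0.0, -1.0]]
wrist_force: [-2.6, 1.3, 14.8]
opening: 0.005
```

Request:
apply_moves --commands '[[[0,0,0,0,0,0],[0,0,0,0,0,0],[0,0,0,0,0,0],[0,0,0,0,0,0]]]'

```text
clock: 11.55
eef_pos: [0.5665, -0.1914, 0.2353]
orientation: [[0.96, -0.281, 0.001], [-0.281, -0.96, -0.0], [0.001, -0.0, -1.0]]
wrist_force: [-4.0, 1.3, 15.1]
opening: 0.007
```

Request:
apply_moves --commands '[[[0,0,-0.005,0,0,0],[0,0,-0.012,0,0,0],[0,0,-0.03,0,0,0],[0,0,-0.055,0,0,0],[0,0,-0.08,0,0,0],[0,0,-0.085,0,0,0],[0,0,-0.085,0,0,0]]]'

```text
clock: 12.25
eef_pos: [0.5663, -0.1913, 0.319]
orientation: [[0.96, -0.281, 0.001], [-0.281, -0.96, -0.0], [0.001, -0.0, -1.0]]
wrist_force: [-0.5, 0.7, -0.0]
opening: 0.006
```

The key is released. I go over the tab to its +y side, then down.

Request:
apply_moves --commands '[[[0,-0.03,0,0,0,0],[0,-0.06,0,0,0,0],[0,-0.085,0,0,0,0],[0,-0.09,0,0,0,0],[0,-0.09,0.01,0,0,0],[0,-0.09,0.025,0,0,0],[0,-0.09,0.039,0,0,0],[0,-0.09,0.045,0,0,0],[0,-0.09,0.045,0,0,0],[0,-0.09,0.045,0,0,0]]]'

```text
clock: 13.25
eef_pos: [0.5916, -0.1056, 0.2736]
orientation: [[0.959, -0.282, -0.0], [-0.282, -0.959, -0.0], [0.0, 0.0, -1.0]]
wrist_force: [-0.4, -0.3, -0.8]
opening: 0.002
```

```bash
python3 meas.py pics/w6.png
```

```text
13.3 [ 0.59180577 -0.10543656  0.27402041] [ 0.389084   -0.50938485  0.15183355] Fy -0.37967684983949235
case y pct [-80.20822393  79.41452417] x max 65.93150253907949
plate y [25.18715421 29.91255712] 60
tab y [24.02821586 27.45998225 54.31649635] 380
key x,y,z [array([ 1.83964058, 32.75690726]), array([-53.92180075, -24.25234842])] 0.04225232964363552
```

View pics/w6.png

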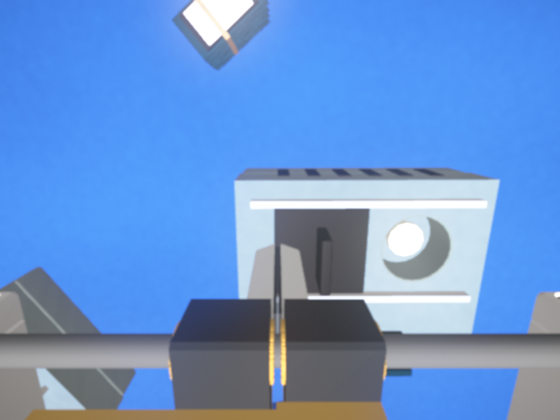

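The fingers (277,270) are on the +y side of the tab (325,265), the key is up again, and the case has not moved. I push the guard shut.

Request:
apply_moves --commands '[[[0,0.006,0,0,0,0],[0,0.011,0,0,0,0],[0,0.016,0,0,0,0],[0,0.021,0,0,0,0],[0,0.026,0,0,0,0],[0,0.031,0,0,0,0],[0,0.036,0,0,0,0],[0,0.041,0,0,0,0],[0,0.046,0,0,0,0],[0,0.051,0,0,0,0],[0,0.056,0,0,0,0],[0,0.061,0,0,0,0]]]'

```text
clock: 14.5
eef_pos: [0.5745, -0.1639, 0.2737]
orientation: [[0.96, -0.281, 0.0], [-0.281, -0.96, -0.0], [0.0, -0.0, -1.0]]
wrist_force: [0.7, 0.7, 1.1]
opening: 0.004
```

Request:
apply_moves --commands '[[[0,0.003,0,0,0,0],[0,0.006,0,0,0,0],[0,0.008,0,0,0,0],[0,0.009,0,0,0,0],[0,0.009,0,0,0,0],[0,0.009,0,0,0,0]]]'

```text
clock: 15.1
eef_pos: [0.5716, -0.1722, 0.2735]
orientation: [[0.96, -0.281, -0.001], [-0.281, -0.96, -0.0], [-0.001, 0.0, -1.0]]
wrist_force: [0.0, 0.0, 0.5]
opening: 0.005
```

Request:
apply_moves --commands '[[[0,0.001,0,0,0,0],[0,0.0015,0,0,0,0],[0,0.0015,0,0,0,0]]]'

```text
clock: 15.4
eef_pos: [0.5713, -0.1734, 0.2735]
orientation: [[0.96, -0.281, -0.001], [-0.281, -0.96, 0.0], [-0.001, -0.0, -1.0]]
wrist_force: [-0.8, 1.3, -0.5]
opening: 0.002
```

Request:
apply_moves --commands '[[[0,0.0005,0,0,0,0],[0,0.001,0,0,0,0],[0,0.001,0,0,0,0]]]'

```text
clock: 15.7
eef_pos: [0.5711, -0.1745, 0.2736]
orientation: [[0.96, -0.281, -0.001], [-0.281, -0.96, 0.0], [-0.001, 0.0, -1.0]]
wrist_force: [-1.3, 1.5, -0.3]
opening: 0.006
```

Request:
apply_moves --commands '[[[0,0.0005,0,0,0,0],[0,0.001,0,0,0,0],[0,0.001,0,0,0,0]]]'

```text
clock: 16.0
eef_pos: [0.571, -0.1756, 0.2737]
orientation: [[0.96, -0.281, 0.0], [-0.281, -0.96, -0.0], [0.0, 0.0, -1.0]]
wrist_force: [-0.4, 1.7, -0.1]
opening: 0.004
```

Request:
apply_moves --commands '[[[0,0.0005,0,0,0,0],[0,0.001,0,0,0,0],[0,0.001,0,0,0,0]]]'

```text
clock: 16.3
eef_pos: [0.5707, -0.1764, 0.2737]
orientation: [[0.96, -0.281, 0.0], [-0.281, -0.96, 0.0], [0.0, -0.0, -1.0]]
wrist_force: [0.3, 2.4, -0.3]
opening: 0.003
```

```bash
python3 meas.py pics/w7.png
```

```text
16.35 [ 0.57075149 -0.17644403  0.27368609] [-0.28517099  1.04460666 -1.13477826] Fy 0.9226893457705851
case y pct [-80.00823986  79.49454775] x max 65.93908736526043
plate y [-37.49061035 -32.15940322] 27
tab y [-37.95593321 -35.14804384 -19.14868306] 333
key x,y,z None 0
```

Request:
apply_moves --commands '[[[0,0.0005,0,0,0,0],[0,0.0005,0,0,0,0],[0,0.0005,0,0,0,0]]]'

```text
clock: 16.65
eef_pos: [0.5707, -0.1766, 0.2737]
orientation: [[0.96, -0.281, 0.0], [-0.281, -0.96, 0.001], [0.0, -0.001, -1.0]]
wrist_force: [0.0, 3.0, -0.9]
opening: 0.003
```

Request:
apply_moves --commands '[[[0,0.0005,0,0,0,0],[0,0.0005,0,0,0,0],[0,0.0005,0,0,0,0]]]'

```text
clock: 16.95
eef_pos: [0.5707, -0.1767, 0.2737]
orientation: [[0.96, -0.281, 0.0], [-0.281, -0.96, 0.001], [0.0, -0.001, -1.0]]
wrist_force: [1.3, 4.7, -0.1]
opening: 0.004
```

The guard is at its shut stop: 4.9 N and no motion. I back off, raise and check.

Request:
apply_moves --commands '[[[0,-0.006,0,0,0,0],[0,-0.015,0,0,0,0],[0,-0.015,-0.02,0,0,0],[0,-0.015,-0.05,0,0,0],[0,-0.015,-0.09,0,0,0],[0,-0.015,-0.12,0,0,0],[0,-0.015,-0.12,0,0,0],[0,-0.015,-0.12,0,0,0]]]'

```text
clock: 17.75
eef_pos: [0.5747, -0.1632, 0.3943]
orientation: [[0.96, -0.281, 0.002], [-0.281, -0.96, -0.001], [0.002, 0.001, -1.0]]
wrist_force: [-0.2, -0.4, 0.3]
opening: 0.001
```

```bash
python3 meas.py pics/w8.png
```

```text
17.8 [ 0.57435239 -0.16297547  0.39319163] [-0.15361851  0.00350266 -0.134206  ] Fy -0.03980424775999151
case y pct [-80.19739317  79.14976925] x max 65.7197617335414Traceback (most recent call last):
  File "meas.py", line 13, in <module>
    print("plate y",np.percentile(y[k],[2,98]),k.sum())
                    ~~~~~~~~~~~~~^^^^^^^^^^^^^
    return _quantile_unchecked(
        a, q, axis, out, overwrite_input, method, keepdims, weights)
    return _ureduce(a,
                    func=_quantile_ureduce_func,
    ...<5 lines>...
                    overwrite_input=overwrite_input,
                    method=method)
    r = func(a, **kwargs)
    result = _quantile(arr,
                       quantiles=q,
    ...<2 lines>...
                       out=out,
                       weights=wgt)
    slices_having_nans = np.isnan(arr[-1, ...])
                                  ~~~^^^^^^^^^
IndexError: index -1 is out of bounds for axis 0 with size 0
```

View pics/w8.png

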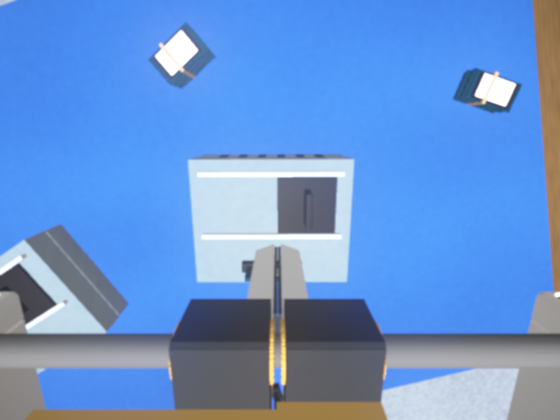

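The guard plate (307,205) covers the well, about 16 mm from the case edge as it should when shut. The case is where it was and the arm is clear. I hand in.

```bash
python3 -c "
from bench import env
print(env.close_job())"
```

```text
the job is handed in; nothing more can be done
None
```

The tester with the card in its socket is reset, and its guard is fully shut again. The job took about 18 s and is handed in; no verdict was reported.

- **Opening the guard:** I pushed it to its open stop. At about 5 N it moved no further, and the tab measured y≈27 mm, which matches fully open.
- **Pressing the key:** I pressed it until it bottomed out (flange steady, 15–16 N) and held it there for about 2.8 s. It came back up afterwards, with its top measured at 42 mm above the bench.
- **Shutting the guard:** I pushed it to its shut stop. At about 4.9 N it moved no further. The tab measured y≈-35 mm, and the last picture shows the plate over the well.

In the last wrist measurement the case edges were within about 0.4 mm of where they were after opening. The arm was raised clear with about 0 N on the wrist.

- **Guard at the start:** it measured about 7 mm ajar. That doesn't affect the result, since I pushed it to both stops.
- **Last check script:** in the final picture it failed partway, because no pixels passed its plate filter. The final shut state therefore rests on the measurement at the stop and on the picture.
- **Not re-measured:** the card was mostly hidden behind the fingers in that picture. I did not re-measure the stacks, the tape roll or the other tester, but the arm only worked at the target's guard and well.

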